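# Click the shelf stop into its notch and lock it

### The arm

A 7-joint arm with a two-finger parallel gripper is mounted at the origin on the work surface; the furniture and walls round the work are solid. World frame = base frame: x ahead of the robot, y to its left, z up, the work surface at z = 0. Lengths are in m, angles in rad, forces in N, time in s.
With the tool pointing down it reaches from about 0.4 to 0.85 m from the base axis. Payload 10.4 kg.
Tool frame: the origin (TCP) lies between the finger pads; the fingertips stand 17 mm ahead of it and the grasp point (between the pads) lies 2 mm behind it; z points along the fingers, y is the line along which they close (so a half turn about z gives the same grasp; the last joint's range is limited). The gripper opens to 85 mm and grips with 20 to 120 N. Pads are 22 mm wide; open, the fingers measure 114 mm over their backs; the gripper's body (76 mm by 85 mm) begins 54 mm behind the grasp point. The pads swing forward as they close: fully open they stand 13 mm farther back than shut.
Start: joints at [1.231, 0.332, -0.065, 1.46, 0.022, 1.35, -0.088], TCP at [0.195, -0.594, 0.248] pointing down, gripper open.
Joint ranges: [-2.6, 2.6], [-0.5, 2.12], [-1.47, 1.34], [0.16, 2.42], [-1.27, 4.41], [0.06, 2.06], [-2.6, 2.6]. Speed limits (rad/s): [2.22, 2.22, 2.79, 2.79, 3.14, 3.14, 3.14].

### API

Orientations are given as a unit quaternion [x, y, z, w].
In Python, from workcell import readout, imaging, manip gives the robot as it stands. The module is installed in compiled form; this text tells all that it offers.
- The arm moves only by the shell command python3 -m crank 'ROWS' [OPENING] [FORCE]. ROWS is JSON, a list of rows, each a list of 4 numbers: the shift along the tool's x, y, z as a fraction of full scale, then the turn about the tool's z as a fraction of full scale. In form: [[x, y, z, yaw], ...]. A call has 1 to 5 rows; each row is the pose to reach, as a shift and turn from the pose commanded when the call began, along the tool's axes at that moment; what a row does not reach only later rows make up. Full scale, the value 1, is 400 mm for a shift and 60 degrees for a turn. A row lasts 1/12 s, in which the tool goes at most 41.7 mm and 7.16 degrees, less where a joint would pass 70% of its speed; a pose out of reach is approached as far as the arm can. A call with a number of a shift or a turn outside -1 to 1 is refused whole. A call with a gripper value outside its range is refused whole. OPENING is the gripper command: -1 is shut, 1 is fully open, values between are in proportion, set as the call begins (- or left out, the last holds). The fingers move at their own pace and stop on an object; FORCE is the grip in N (left out, the last holds). Time passes only in rows, so rows that repeat a pose let the fingers close. It gives the time, the measured TCP pose, the force, the opening and the grip force at its end, in the units of the state.
- readout.get_obs(): the state, without advancing time (a new reading comes with each control period).
- imaging.camera(name): name is "scene" or "top" or "wrist"; returns a dict with "color" (400x640x3 uint8, red, green, blue), "fx", "fy", "cx", "cy" (pixels), "k1" (the pictures are not rectified: a ray, as slopes to the right and down, at radius r is drawn at 1 + k1 r^2 times it, then the intrinsics apply), "rvec" (rotation vector, rad) and "tvec" (3), from world to camera coordinates, as OpenCV has them. Camera axes: x right, y down, z forward; pixel columns grow to the right and rows downward; lengths in m; the calibration is good to about 2 mm. A picture is of the moment at which its call begins. There is no depth.
- manip.hand_in(): hands the job in; it is judged then, once.
The state is a dict: "clock": time; "joint_pos": joint angles; "joint_velocities": joint speeds; "tau": joint torques, N m; "position": TCP position; "ee_rot": TCP orientation; "ft_force": force on the tool from outside, world axes, zero at the start; "torque": the same for the moment, N m; "grip_width": opening from 0.0 (shut) to 1.0 (fully open); "grasp_force": force on a finger pad.
Only numpy, scipy, OpenCV 4.12 (cv2) and the standard library are available. Lean on these libraries where they do the work, as an engineer would, in place of code of your own. Each camera call takes 0.05 s, during which the arm holds its last target. There are 200 camera calls.

### The job

Close up the row of spectacle cases: with the fingertips, push the sliding stop along its rail towards the cases until it drops into the notch at the green marker, without running past it, and then press the red lock button on top of the stop fully down. Only push and press: do not pinch the stop or touch its grey felt pad, do not touch the lock button before the stop is in the notch, and do not disturb the cases or the other loose goods.

Things in the scene. Friction and masses are not known exactly. Their poses are not given: they have to be found in the camera images.
- rail: Aluminium rail lying on the table in front of the row of cases, fixed, 420 x 34 x 10 mm (y, x, z) with black end caps 16 mm high. Origin at the centre of its underside; its y axis runs along the rail, z is up. The cases lie on its +x side, towards its -y end; the stop starts nearer its +y end and must be pushed towards -y of the rail.
- notch_mark (a point): Middle of the notch, on the rail's top (10 mm above the table), axes as the rail. A bright green clip with a white line, 26 mm wide, sits on the rail's front edge there. Its place along the rail differs from run to run. In the notch a spring ball inside the stop drops between two low steel bars.
- stop_mark (a point): Point under the middle of the grey block of the stop, 10 mm above the table, axes as the rail. The stop is in the notch when this point lies at notch_mark; both then differ by less than 1 mm along the rail. A white line on the black front cover of the block shows it.
- push_face (a point): Centre of the flat face of the stop's grey block that looks away from the cases (+y of the rail), 18 mm from stop_mark and 38 mm above the table. Push here towards -y. The block is 44 mm wide (x) and 36 mm long (y) and reaches from 22 mm to 56 mm above the table; at its far end a clear plate 130 mm wide (from 22 mm in front of the middle to 108 mm behind it) and 4 mm thick stands up to 69 mm above the table.
- stop (a joint): Travel of the stop along the rail in m, growing towards the cases (-y of the rail). It slides with about 1 to 2 N; riding over the first bar takes about 5 to 7 N between about 11 and 6 mm before the notch, then the force dips to nothing or below as the stop drops in by itself over the last 4 mm or so; pushing on out of the notch takes about 15 to 20 N. It stays where it is left.
- stop_pad: Grey felt pad, 122 x 4 x 36 mm (x, y, z), on the side of the clear plate that looks to the cases, its outer face 22 mm from stop_mark. It is not to be touched by the fingers. Origin at the centre of its lower edge, 24 mm above the table.
- front_cover: Black cover, 3 x 30 x 31 mm (x, y, z), on the front (-x of the rail) of the grey block, its face 25 mm from stop_mark. Origin at the middle of its lower edge, 23.5 mm above the table.
- back_cover: Black cover, 3 x 28 x 31 mm, on the back (+x of the rail) of the grey block, its face 25 mm from stop_mark. Origin at the middle of its lower edge, 23.5 mm above the table. Squeezing front and back covers counts as pinching the stop.
- button_cap: The red cap of the lock button, 23 mm across and 12 mm high. Origin at the centre of its underside, 56 mm above the table when up.
- button_top (a point): Centre of the top of the round red lock button on the stop's block, 23 mm across, 68 mm above the table when up; it lies 4 mm from stop_mark towards +y of the rail. The clear plate stands 18 mm from its centre towards -y and reaches about as high as the button, so keep clear of it when pressing.
- lock_button (a joint): How far the lock button is pressed, in m: 0 up, 0.007 fully down (it then stands 5 mm out of the block). It moves straight down with about 3 to 5 N, has no spring, stays where it is left, and drives a pin between the bars of the notch.
- case_navy: Navy three-sided spectacle case, 158 x 73 x 56 mm, loose, lying crosswise to the rail next to the notch; in the finished row the felt pad stands about 8 to 15 mm from it. Origin at the centre of its underside.
- case_red: Red three-sided spectacle case, same size, loose, beyond the navy one. Origin at the centre of its underside.
- wallet: Tan folded leather wallet, 88 x 109 x 14 mm, loose, left of the work. Origin at the centre of its underside.
- pouch_rest: Blue spectacle pouch on a small brass rest, 62 x 57 x 111 mm, loose, upright, behind and right of the cases. Origin at the centre of its underside.
- mirror_round: Round wooden pocket mirror, 65 x 75 x 5 mm, loose, in front and right of the rail. Origin at the centre of its underside.
- soap_box_0: White card box with orange goods, 98 x 150 x 36 mm, loose, far left. Origin at the centre of its underside.

How it is judged:
On the way, in this order (a step that is already met when the one before it is completed fails the run):
1. the stop has dropped into the notch and rests there (y of stop_mark in the frame of notch_mark between -0.0025 and 0.0025 m and velocity of joint stop below 0.01 m/s), for 0.3 s.
2. the lock button is pressed fully down (value of joint lock_button above 0.0055 m), for 0.2 s.
At the end, for the whole second after the job is handed in: The stop rests in the notch (its mark within 2.5 mm of the notch mark along the rail), the lock button is down by at least 5.5 of its 7 mm, and both cases lie within 10 mm of where they were (y of stop_mark in the frame of notch_mark between -0.0025 and 0.0025 m and value of joint lock_button above 0.0055 m and distance of each of case_navy, case_red from where it was at the start of the episode below 0.01 m); the robot touches nothing.
It fails at once if the stop is pushed past the notch (more than 6 mm beyond it) (y of stop_mark in the frame of notch_mark below -0.006 m).
It fails at once if the lock button is touched (more than 1 N) or pressed (more than 2 mm) before the stop is in the notch (more than 4 mm short of it) ((value of joint lock_button above 0.002 m or contact force between the fingers and button_cap above 1 N) and y of stop_mark in the frame of notch_mark above 0.004 m).
It fails at once if the fingers touch the felt pad (more than 1 N) or pinch the stop front to back (contact force between the fingers and stop_pad above 1 N or (contact force between the fingers and front_cover above 1 N and contact force between the fingers and back_cover above 1 N)).
It fails at once if a case is moved by more than 10 mm or lifted (distance of any of case_navy, case_red from where it was at the start of the episode above 0.01 m).
It fails at once if another loose thing is moved by more than 15 mm or lifted (distance of any of wallet, pouch_rest, mirror_round, soap_box_0 from where it was at the start of the episode above 0.015 m).
It also fails if it takes over 45 s, if anything falls off the work surface, if the arm or the gripper's body presses on something with over 40 N, if the wrist force passes 120 N, or if a joint passes its speed limit or range.

## Working session

There is one attempt and no reset: what is moved stays moved. The work goes in short steps, Python scripts to look and compute and a shell command to move; the robot and the scene stay as the last step left them, time stands still between calls to the robot, and variables do not carry over. Pictures are saved under pics/ and viewed, at most 10 in all, crops included, and the job is handed in when it is done.

```bash
mkdir -p pics; cat > h.py <<'E'
import numpy as np, cv2
from workcell import readout, imaging, manip
from scipy.spatial.transform import Rotation as R
def snap(n,f=None):
    c=imaging.camera(n)
    if f: cv2.imwrite('pics/'+f,c['color'][:,:,::-1])
    return c
def ray(c,u,v):
    K=np.array([[c['fx'],0,c['cx']],[0,c['fy'],c['cy']],[0,0,1.]])
    p=cv2.undistortPoints(np.array([[[u,v]]],float),K,np.array([c['k1'],0,0,0.]))[0,0]
    M=R.from_rotvec(np.ravel(c['rvec'])).as_matrix(); t=np.ravel(c['tvec'])
    return -M.T@t, M.T@np.array([p[0],p[1],1.])
def onz(c,u,v,z):
    o,d=ray(c,u,v); return o+d*(z-o[2])/d[2]
def blobs(c,lo,hi,amin=15):
    hsv=cv2.cvtColor(c['color'],cv2.COLOR_RGB2HSV)
    m=cv2.inRange(hsv,np.array(lo),np.array(hi))
    n,l,s,ce=cv2.connectedComponentsWithStats(m)
    return m,[(s[i].tolist(),ce[i].round(1).tolist()) for i in range(1,n) if s[i][4]>=amin]
E
python3 - <<'E'
from h import *
o=readout.get_obs(); print({k:np.round(v,3) for k,v in o.items()}); print(R.from_quat(o['ee_rot']).as_matrix().round(3))
for n in ('top','scene'):
    c=snap(n,n+'0.png'); print(n,ray(c,320,200))
    print('green',blobs(c,(45,120,80),(80,255,255))[1]); print('red',blobs(c,(0,170,90),(6,255,255))[1],blobs(c,(172,170,90),(180,255,255))[1])
E
```

```text
{'clock': np.float64(0.0), 'joint_pos': array([ 1.231,  0.333, -0.065,  1.461,  0.022,  1.35 , -0.088]), 'joint_velocities': array([-0.002,  0.   , -0.001,  0.   ,  0.001, -0.   ,  0.   ]), 'tau': array([ 0.0000e+00, -6.2545e+01,  4.9000e-02, -3.9160e+01,  1.6000e-02,
        1.0000e-02, -0.0000e+00]), 'position': array([ 0.195, -0.594,  0.248]), 'ee_rot': array([ 0.987,  0.158, -0.   , -0.001]), 'ft_force': array([-0.23 ,  0.16 ,  0.003]), 'torque': array([ 0.042,  0.012, -0.006]), 'grasp_force': np.float64(0.0), 'grip_width': np.float64(0.995)}
[[ 0.95   0.312 -0.001]
 [ 0.312 -0.95   0.001]
 [-0.    -0.001 -1.   ]]
top (array([0.2704008 , 0.14572838, 1.36387213]), array([ 0.18451026, -0.01169397, -0.9829467 ]))
green [([478, 125, 7, 14, 53], [480.9, 131.7]), ([486, 208, 9, 16, 66], [490.2, 215.2]), ([309, 224, 8, 4, 16], [312.5, 225.6])]
red [([277, 224, 6, 7, 27], [279.6, 227.1])] []
scene (array([0.08738178, 0.59981521, 0.84888466]), array([ 0.42576477, -0.45725367, -0.78102021]))
green [([332, 229, 7, 8, 32], [334.4, 231.9])]
red [([296, 160, 55, 39, 1004], [322.9, 178.8]), ([303, 242, 9, 9, 62], [307.0, 246.3])] []
```

View pics/top0.png

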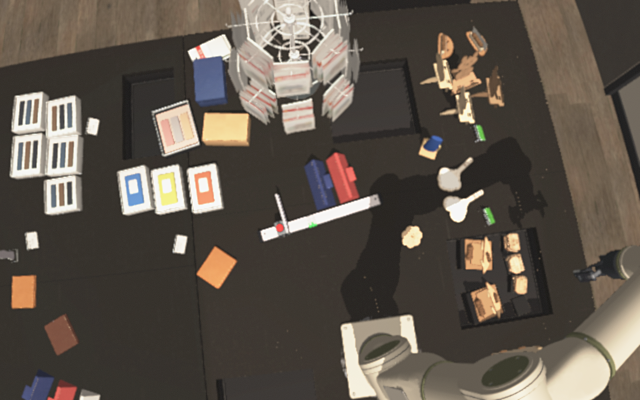

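View pics/scene0.png

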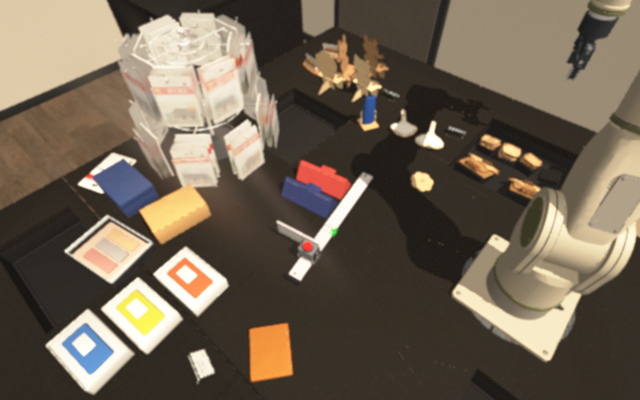

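The top view shows the rail from about (265,235) to (377,200), the red button at (280,227), the green clip at (312,226) and the cases above its right half. The scene view shows the button at (307,246) and the clip at (334,232). Next I measure the rail axis, button and clip.

```bash
python3 - <<'E'
from h import *
C={n:snap(n) for n in('top','scene')}
def tri(a,b):
    (o1,d1),(o2,d2)=ray(C['top'],*a),ray(C['scene'],*b)
    A=np.stack([d1,-d2],1); s,_,_,_=np.linalg.lstsq(A,o2-o1,rcond=None)
    p,q=o1+d1*s[0],o2+d2*s[1]; return (p+q)/2,np.linalg.norm(p-q)
print('button tri',tri((279.6,227.1),(307,246.3)))
print('clip tri',tri((312.5,225.6),(334.4,231.9)))
for n,b,g in(('top',(279.6,227.1),(312.5,225.6)),('scene',(307,246.3),(334.4,231.9))):
    c=C[n]; print(n,'btn',onz(c,*b,.066),'clip',onz(c,*g,.01))
    hsv=cv2.cvtColor(c['color'],cv2.COLOR_RGB2HSV)
    m=cv2.inRange(hsv,np.array((0,0,150)),np.array((180,60,255)))
    box={'top':(255,190,385,245),'scene':(285,170,375,282)}[n]
    z=np.zeros_like(m); x0,y0,x1,y1=box; z[y0:y1,x0:x1]=m[y0:y1,x0:x1]
    k,l,s,ce=cv2.connectedComponentsWithStats(z)
    for i in range(1,k):
        if s[i][4]<60: continue
        v,u=np.nonzero(l==i); P=np.array([onz(c,a,b,.010)[:2] for a,b in zip(u,v)],np.float32)
        print(s[i],cv2.minAreaRect(P), cv2.fitLine(P,cv2.DIST_HUBER,0,.01,.01).ravel())
big=[cv2.resize(C['top']['color'][180:250,250:390],None,fx=5,fy=5,interpolation=2),cv2.resize(C['scene']['color'][165:285,265:385],None,fx=3,fy=3,interpolation=2)]
w=np.zeros((350+0,720,3),np.uint8); w[:350,:700]=big[0]; cv2.imwrite('pics/crop1.png',w[:,:,::-1])
cv2.imwrite('pics/crop2.png',cv2.resize(C['scene']['color'][165:285,265:385],None,fx=5,fy=5,interpolation=2)[:,:,::-1])
E
```

```text
button tri (array([0.44380253, 0.26938591, 0.05820052]), np.float64(0.001331995252626936))
clip tri (array([0.44158995, 0.16490728, 0.00786868]), np.float64(0.0013557184338873146))
top btn [0.44333693 0.26900051 0.066     ] clip [0.44191929 0.16520323 0.01      ]
[ 261  194  119   47 1415] ((0.5167039632797241, 0.14582586288452148), (0.14065974950790405, 0.4092429578304291), 10.202949523925781) [ 0.15063234 -0.9885899   0.4707294   0.12296424]
scene btn [0.43968507 0.27234798 0.066     ] clip [0.44007124 0.16572574 0.01      ]
[ 285  173   87   82 1337] ((0.47502219676971436, 0.10072340816259384), (0.3222450315952301, 0.12903183698654175), 81.55255889892578) [ 0.1302375  -0.99148285  0.47067168  0.1229419 ]
[289 257  23  24 323] ((0.43396490812301636, 0.306629478931427), (0.03863810375332832, 0.06089901924133301), 10.470606803894043) [ 0.2079148 -0.9781469  0.4336229  0.3072948]
```

View pics/crop1.png

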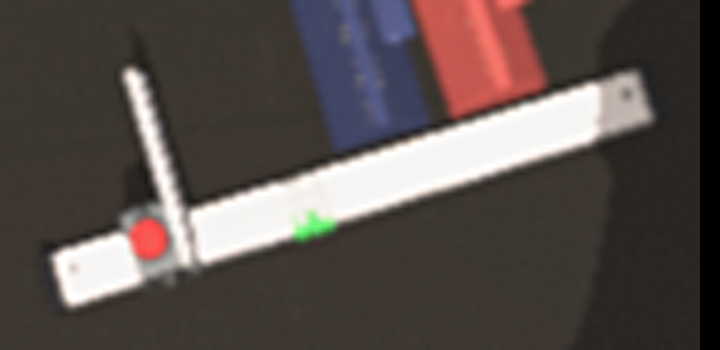

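View pics/crop2.png

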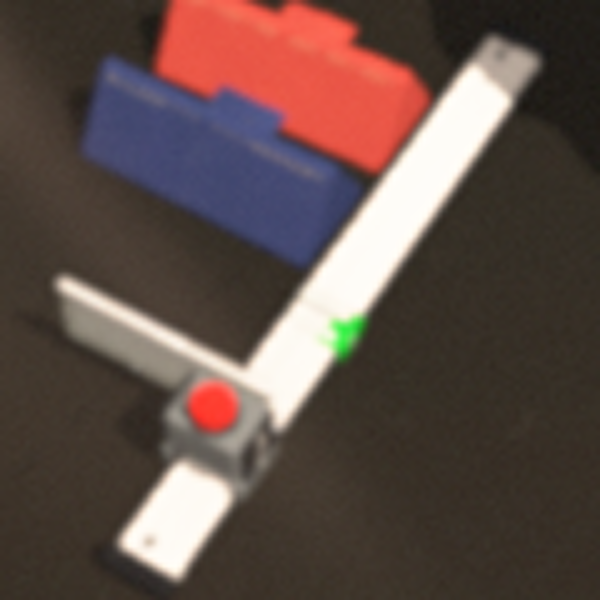

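The crops show the stop and plate clearly, with the rail's end corners at about (260,231), (263.6,241.6), (378,193.6) and (381,204.4) in the top view. The clip is below the rail's front edge at (312.5,225.6).

```bash
python3 - <<'E'
from h import *
c=snap('top'); s=snap('scene')
P=[onz(c,*p,.013)[:2] for p in((260,231),(263.6,241.6),(378,193.6),(381,204.4))]
S=lambda x,y:(265+x/5,165+y/5)
Q=[onz(s,*S(*p),.010)[:2] for p in((120,540),(183,582),(485,35),(540,60))]
for X in(P,Q):
    a=(X[0]+X[1])/2;b=(X[2]+X[3])/2;d=b-a
    print(a,b,'len',np.linalg.norm(d),'ang',np.degrees(np.arctan2(d[1],d[0])),'w',np.linalg.norm(X[0]-X[1]),np.linalg.norm(X[2]-X[3]))
E
python3 -m crank '[[0.06,0,0,0],[0.12,0.0,0,0],[0.2,-0.05,0,0],[0.28,-0.15,0,0],[0.3,-0.25,0,0]]' -1
```

```text
[0.42744389 0.3359376 ] [ 0.50177327 -0.06897628] len 0.41167961721010526 ang -79.59811297158319 w 0.03736921676573874 0.03804403803250509
[0.42533044 0.33374932] [ 0.50203385 -0.06463318] len 0.4056994282296087 ang -79.10179917016947 w 0.04003907598505814 0.038901495768006826
clock: 0.72
position: [0.2813, -0.467, 0.2475]
ee_rot: [0.987, 0.16, 0.001, -0.0]
ft_force: [1.4, 1.6, 0.3]
grip_width: 0.301
grasp_force: 0.0
```

```bash
python3 -m crank '[[0.07,-0.075,0,0.025],[0.14,-0.15,0,0.05],[0.21,-0.22,0,0.075],[0.28,-0.29,0,0.1],[0.35,-0.36,0,0.125]]'
python3 -m crank '[[0.07,-0.075,0,0],[0.14,-0.15,0,0],[0.21,-0.225,0,0],[0.26,-0.3,0,0],[0.3,-0.39,0,0]]'
```

```text
clock: 1.13
position: [0.3664, -0.287, 0.2486]
ee_rot: [0.996, 0.092, 0.0, 0.0]
ft_force: [1.5, 0.9, -0.2]
grip_width: -0.004
grasp_force: 0.0
clock: 1.55
position: [0.456, -0.112, 0.2484]
ee_rot: [0.996, 0.093, 0.0, 0.0]
ft_force: [0.6, -0.4, -0.0]
grip_width: -0.007
grasp_force: 0.0
```

```bash
python3 -m crank '[[0.01,-0.1,0,0],[0.02,-0.2,0,0],[0.03,-0.3,0,0],[0.04,-0.4,0,0],[0.05,-0.5,0,0]]'
python3 -m crank '[[0.0,-0.1,0,0],[0,-0.2,0,0],[0,-0.25,0,0],[0,-0.25,0,0],[0,-0.25,0,0]]'
python3 - <<'E'
from h import *
o=readout.get_obs(); print(o['position'],R.from_quat(o['ee_rot']).as_euler('xyz',degrees=True))
c=snap('wrist','w0.png'); print(ray(c,320,200)); snap('top','t1.png')
print(blobs(c,(45,120,80),(80,255,255))[1],blobs(c,(0,170,90),(6,255,255))[1])
E
```

```text
clock: 1.97
position: [0.4372, 0.0887, 0.2485]
ee_rot: [0.996, 0.093, 0.0, 0.0]
ft_force: [0.8, -0.9, 0.8]
grip_width: 0.004
grasp_force: 0.0
clock: 2.38
position: [0.4189, 0.1861, 0.2484]
ee_rot: [0.996, 0.094, 0.0, 0.0]
ft_force: [0.3, -0.6, 0.5]
grip_width: -0.002
grasp_force: 0.0
[0.41892639 0.18614314 0.24836042] [ 1.79991368e+02 -9.13367479e-03  1.08074319e+01]
(array([0.48389947, 0.19911998, 0.37505319]), array([-0.26534484, -0.04203944, -0.96328643]))
[] []
```

View pics/w0.png

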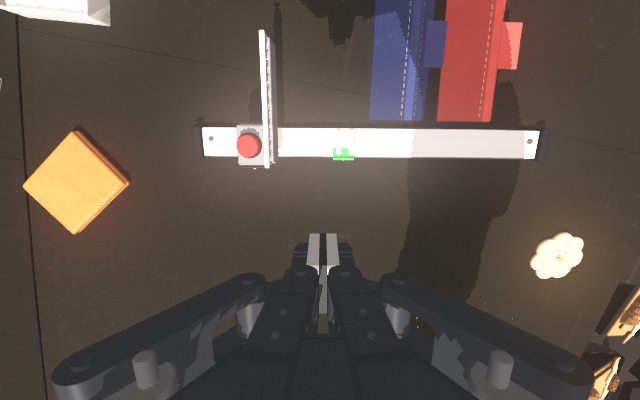

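The wrist view shows the rail almost level, with its ends at u≈194 and 547. The button is at (248,146), the clip at (343,155) and the block's left edge at u≈237. The shut fingertips are at (323,240).

```bash
python3 - <<'E'
from h import *
c=snap('wrist')
m,b=blobs(c,(45,80,60),(85,255,255)); print('g',[x for x in b])
m,b2=blobs(c,(0,130,90),(9,255,255)); m3,b3=blobs(c,(170,130,90),(180,255,255)); print('r',b2,b3)
L=lambda u,v,z:onz(c,u,v,z)[:2]
e0,e1=L(194,141,.013),L(547,145,.013); print('ends',e0,e1,np.linalg.norm(e1-e0))
for f in(((300,128),(510,130)),((300,157),(510,160))):
    p,q=L(*f[0],.01),L(*f[1],.01); print('edge',p,q,np.degrees(np.arctan2(*(q-p)[::-1])))
btn=L(248,146,.068); clip=L(343,160,.006); face=L(237,145,.056)
o=readout.get_obs(); M=R.from_quat(o['ee_rot']).as_matrix(); p0=o['position']
a=np.radians(-79.3); d=np.array([np.cos(a),np.sin(a)]); n=np.array([-d[1],d[0]])
for k,p in dict(btn=btn,clip=clip,face=face,e0=e0,e1=e1,tcp=p0[:2]).items(): print(k,p,'along',p@d,'across',p@n,'tool',(M.T@np.r_[p-p0[:2],0])[:2])
E
```

```text
g [([331, 148, 22, 13, 162], [340.7, 155.4])]
r [([436, 0, 82, 122, 7174], [470.6, 58.4]), ([235, 135, 22, 23, 374], [245.1, 145.8])] []
ends [0.42944193 0.34437073] [ 0.50472326 -0.07892667] 0.4299394902442411
edge [0.46763995 0.22114318] [ 0.5131106  -0.02914887] -79.70335180932227
edge [0.4333575  0.21539136] [ 0.47836451 -0.0416952 ] -80.07010793084784
btn [0.44285414 0.26674225] along -0.17988112126826192 across 0.4846792808718456 tool [ 0.03794051 -0.07719398]
clip [0.43898571 0.16235803] along -0.07803009007171353 across 0.46149744037833146 tool [0.01504526 0.02472185]
face [0.44013074 0.28115408] along -0.19454801353959741 across 0.48467902908705623 tool [ 0.037899   -0.09186081]
e0 [0.42944193 0.34437073] along -0.2586500583227274 across 0.4859132806422255 tool [ 0.03895293 -0.15596606]
e1 [ 0.50472326 -0.07892667] along 0.17126461081464792 across 0.48129348281342704 tool [0.03554247 0.27395986]
tcp [0.41967257 0.18391105] along -0.10279416380987644 across 0.4465217831220762 tool [0. 0.]
```

```bash
python3 -m crank '[[0.03,-0.09,0,0],[0.06,-0.18,0,0],[0.09,-0.27,0,0],[0.095,-0.343,0,0],[0.095,-0.343,0,0]]'
python3 -m crank '[[0,0,0.1,0],[0,0,0.2,0],[0,0,0.3,0],[0,0,0.38,0],[0,0,0.38,0]]'
python3 - <<'E'
from h import *
o=readout.get_obs(); print(o['position'],o['ft_force'])
c=snap('wrist','w1.png'); print(blobs(c,(0,130,90),(9,255,255))[1],blobs(c,(45,80,60),(85,255,255))[1])
E
```

```text
clock: 2.95
position: [0.4297, 0.3317, 0.248]
ee_rot: [0.995, 0.095, -0.001, -0.002]
ft_force: [-0.4, 0.1, 0.5]
grip_width: -0.001
grasp_force: 0.0
clock: 3.37
position: [0.4294, 0.3228, 0.0903]
ee_rot: [0.996, 0.092, -0.004, 0.003]
ft_force: [-0.6, -1.0, 0.1]
grip_width: -0.001
grasp_force: 0.0
[0.42938156 0.32280155 0.09025091] [-0.62123091 -0.95359095  0.12876079]
[([398, 214, 45, 44, 1515], [420.0, 235.8])] [([509, 216, 43, 20, 504], [530.5, 227.6])]
```

View pics/w1.png

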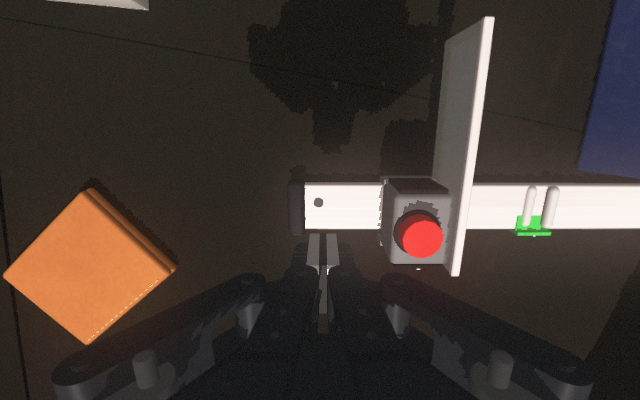

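The wrist view shows the fingertips at (323,240) beside the block, the button at (420,236), and the clip at (530,228) with the two bars above it.

```bash
python3 - <<'E'
from h import *
c=snap('wrist'); o=readout.get_obs(); M=R.from_quat(o['ee_rot']).as_matrix(); p0=o['position']; print(p0)
b=blobs(c,(0,130,90),(9,255,255))[1]; g=blobs(c,(45,80,60),(85,255,255))[1]; print(b,g)
T=lambda u,v,z:(M.T@(onz(c,u,v,z)-p0))[:2].round(4)
print('btn',T(*b[0][1],.066),'clip',T(g[0][0][0]+g[0][0][2]/2,g[0][1][1]+4,.008),'clip l/r',T(g[0][0][0],228,.010),T(g[0][0][0]+g[0][0][2],228,.010),'bars',T(530,200,.012),T(551,200,.012))
print('faceTop',T(388,243,.056),T(388,262,.056),T(382,182,.056),'cap',T(296,206,.016))
print('rail edges',T(340,183,.01),T(340,229,.01),T(600,184,.01),T(600,229,.01))
E
```

```text
[0.4315793  0.32605637 0.09648519]
[([399, 215, 44, 43, 1447], [420.4, 235.9])] [([509, 216, 41, 20, 484], [529.2, 227.7])]
btn [0.0007 0.0558] clip [-0.0204  0.1621] clip l/r [-0.0165  0.1438] [-0.0166  0.1763] bars [0.0064 0.1546] [0.0064 0.1706]
faceTop [-0.008   0.0402] [-0.0206  0.041 ] [0.0295 0.0345] cap [ 0.0031 -0.0182]
rail edges [0.0187 0.0136] [-0.017   0.0142] [0.0182 0.2076] [-0.0177  0.217 ]
```

```bash
python3 -m crank '[[0,0,0.05,0],[0,0,0.1,0],[0,0,0.116,0],[0,0,0.116,0],[0,0,0.116,0]]'
python3 -m crank '[[0,0.015,0,0],[0,0.03,0,0],[0,0.045,0,0],[0,0.055,0,0],[0,0.055,0,0]]'
python3 -m crank '[[0,0.01,0,0],[0,0.02,0,0],[0,0.03,0,0],[0,0.04,0,0],[0,0.05,0,0]]'
python3 - <<'E'
from h import *
c=snap('wrist','w2.png'); o=readout.get_obs(); M=R.from_quat(o['ee_rot']).as_matrix(); p0=o['position']; print(p0,o['ft_force'])
b=blobs(c,(0,130,90),(9,255,255))[1]; g=blobs(c,(45,80,60),(85,255,255))[1]; print(b,g)
T=lambda u,v,z:(M.T@(onz(c,u,v,z)-p0))[:2].round(4)
print('btn',T(*b[0][1],.066),'clip',T(g[0][0][0],g[0][1][1],.010),T(g[0][0][0]+g[0][0][2],g[0][1][1],.010))
E
```

```text
clock: 3.88
position: [0.4322, 0.3275, 0.0518]
ee_rot: [0.996, 0.093, 0.001, -0.0]
ft_force: [-0.0, 0.4, 0.4]
grip_width: -0.0
grasp_force: 0.0
clock: 4.3
position: [0.4361, 0.3039, 0.0501]
ee_rot: [0.996, 0.092, 0.0, 0.0]
ft_force: [0.2, 0.6, -1.1]
grip_width: -0.001
grasp_force: 0.0
clock: 4.72
position: [0.439, 0.2856, 0.0499]
ee_rot: [0.996, 0.093, -0.0, -0.0]
ft_force: [-1.2, 1.3, 1.3]
grip_width: 0.003
grasp_force: 0.7
[0.43933936 0.28463709 0.04979997] [-0.00303608 -0.0329119   0.22142338]
[([361, 250, 55, 32, 1064], [386.0, 265.3])] [([490, 243, 49, 25, 745], [513.5, 257.3])]
btn [0.0073 0.0247] clip [-0.0171  0.1025] [-0.0173  0.1338]
```

View pics/w2.png

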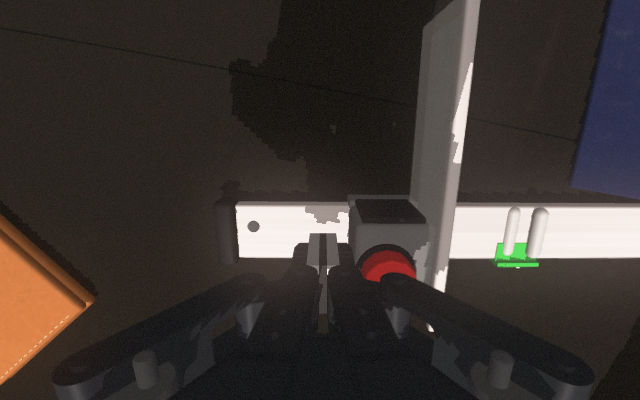

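The wrist view shows the shut fingers at (323,250) right behind the block, with the button at (386,265) partly hidden behind the wider knuckle of the finger. I'll back off and turn the hand a quarter turn, so that the narrow, straight side of the fingers pushes and cannot reach the button.

```bash
python3 -m crank '[[0,-0.03,0,0],[0,-0.06,0,0],[0,-0.09,-0.02,0],[0,-0.1,-0.05,0.05],[0,-0.1,-0.1,0.16]]'
python3 -m crank '[[0,0,0,0.11],[0,0,0,0.22],[0,0,0,0.33],[0,0,0,0.44],[0,0,0,0.55]]'
python3 -c "
from h import *
o=readout.get_obs(); print(o['joint_pos'])"
python3 -m crank '[[0,0,0,0.11],[0,0,0,0.22],[0,0,0,0.33],[0,0,0,0.44],[0,0,0,0.55]]'
python3 -m crank '[[0,0,0,0.11],[0,0,0,0.22],[0,0,0,0.24],[0,0,0,0.24],[0,0,0,0.24]]'
python3 - <<'E'
from h import *
c=snap('wrist','w3.png'); o=readout.get_obs(); M=R.from_quat(o['ee_rot']).as_matrix(); p0=o['position']; print(p0,R.from_quat(o['ee_rot']).as_euler('xyz',degrees=True),o['joint_pos'])
b=blobs(c,(0,130,90),(9,255,255))[1]; g=blobs(c,(45,80,60),(85,255,255))[1]; print(b,g)
T=lambda u,v,z:(M.T@(onz(c,u,v,z)-p0))[:2].round(4)
for x in b: print('btn',T(*x[1],.066))
for x in g: print('clip',T(*x[1],.010))
E
```

```text
clock: 5.18
position: [0.4302, 0.326, 0.0895]
ee_rot: [1.0, 0.01, -0.001, 0.0]
ft_force: [-0.2, -0.5, 0.3]
grip_width: 0.0
grasp_force: 0.0
clock: 5.6
position: [0.4292, 0.3224, 0.0837]
ee_rot: [0.991, -0.136, -0.006, 0.011]
ft_force: [0.0, -0.3, -1.8]
grip_width: 0.004
grasp_force: 0.0
[-0.66794263  0.31356416 -0.07438597  1.85316779  0.03283216  0.99994464
 -2.60044328]
clock: 6.02
position: [0.4271, 0.3198, 0.0776]
ee_rot: [0.964, -0.264, -0.014, 0.021]
ft_force: [-0.1, 0.2, -2.1]
grip_width: 0.001
grasp_force: 0.0
clock: 6.43
position: [0.4269, 0.3195, 0.0764]
ee_rot: [0.924, -0.38, -0.01, 0.025]
ft_force: [0.1, -0.4, 0.1]
grip_width: 0.004
grasp_force: 0.0
[0.42700467 0.31928504 0.07642438] [ 1.76957556e+02  1.07379732e-01 -4.47565276e+01] [-1.60929647  0.5959566   1.12525341  1.8885415  -0.58934769  1.10669972
 -2.59280054]
[([363, 115, 53, 52, 2074], [389.2, 140.1])] [([453, 6, 47, 45, 693], [477.8, 26.3])]
btn [0.0558 0.0307]
clip [0.12  0.094]
```

View pics/w3.png

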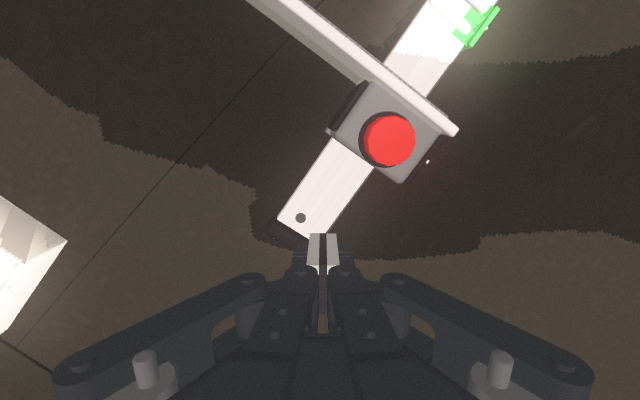

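The wrist view shows the hand turned only about 55° because joint 7 is at its limit. The stop is intact, with the button at (389,140) and the clip at (478,26). I'll turn the other way instead, at a greater height.

```bash
python3 -m crank '[[0,0,-0.04,-0.11],[0,0,-0.08,-0.22],[0,0,-0.12,-0.33],[0,0,-0.12,-0.44],[0,0,-0.12,-0.55]]'
for i in 1 2; do :; done
python3 -m crank '[[0,0,0,-0.11],[0,0,0,-0.22],[0,0,0,-0.33],[0,0,0,-0.44],[0,0,0,-0.55]]'
python3 -c "
from h import *
o=readout.get_obs(); print(o['joint_pos'],o['position'],R.from_quat(o['ee_rot']).as_euler('xyz',degrees=True))"
```

```text
clock: 6.9
position: [0.43, 0.3209, 0.126]
ee_rot: [0.995, -0.1, -0.017, 0.018]
ft_force: [-0.5, -0.3, -0.4]
grip_width: -0.002
grasp_force: 0.0
clock: 7.32
position: [0.4296, 0.3206, 0.1255]
ee_rot: [0.982, 0.186, -0.022, 0.012]
ft_force: [-0.2, 0.3, -0.7]
grip_width: 0.002
grasp_force: 0.0
[-1.48918999  0.39115256  0.92574362  1.84021996 -0.33668614  1.13307889
 -1.63472768] [0.42961046 0.32063366 0.12552057] [179.06136085   2.71018242  21.43973914]
```

```bash
python3 -m crank '[[0,0,0,-0.11],[0,0,0,-0.22],[0,0,0,-0.33],[0,0,0,-0.44],[0,0,0,-0.55]]'
python3 -m crank '[[0,0,0,-0.11],[0,0,0,-0.22],[0,0,0,-0.33],[0,0,0,-0.44],[0,0,0,-0.55]]'
python3 -m crank '[[0,0,0,-0.11],[0,0,0,-0.22],[0,0,0,-0.22],[0,0,0,-0.22],[0,0,0,-0.22]]'
python3 -c "
from h import *
o=readout.get_obs(); print(o['joint_pos'],o['position'],R.from_quat(o['ee_rot']).as_euler('xyz',degrees=True))"
```

```text
clock: 7.73
position: [0.4297, 0.3207, 0.1258]
ee_rot: [0.889, 0.457, -0.024, 0.006]
ft_force: [-0.2, -0.6, -0.3]
grip_width: 0.001
grasp_force: 0.0
clock: 8.15
position: [0.4298, 0.3207, 0.126]
ee_rot: [0.722, 0.691, -0.024, -0.001]
ft_force: [0.3, 0.6, -0.7]
grip_width: -0.002
grasp_force: 0.0
clock: 8.57
position: [0.4296, 0.3206, 0.1254]
ee_rot: [0.642, 0.766, -0.025, -0.004]
ft_force: [0.2, -0.4, 0.0]
grip_width: 0.001
grasp_force: 0.0
[-1.28325175  0.31890818  0.65654893  1.83169187 -0.21019944  1.11407801
 -0.37293133] [0.4295906  0.32062392 0.12537518] [-177.54648279    1.51931026  100.06616036]
```

```bash
cat >> h.py <<'E'
a=np.radians(-79.6); D=np.array([np.cos(a),np.sin(a)]); N=np.array([-D[1],D[0]])
def rc(p): return round(float(p[:2]@D),4),round(float(p[:2]@N),4)
def status():
    o=readout.get_obs(); p=o['position']; print('t',o['clock'],'along,across',rc(p),'z',p[2].round(4),'F along',round(float(o['ft_force'][:2]@D),2),'Fz',round(float(o['ft_force'][2]),2)); return o
def frac(al,ac,z):
    o=readout.get_obs(); p=o['position']; M=R.from_quat(o['ee_rot']).as_matrix()
    t=np.r_[al*D+ac*N,z]; return (M.T@(t-p)/.4).round(4)
def look():
    for n in('wrist','top','scene'):
        c=snap(n); 
        for nm,lo,hi,z in(('btn',(0,130,90),(9,255,255),.064),('clip',(45,80,60),(85,255,255),.010)):
            for s,ce in blobs(c,lo,hi)[1]:
                q=onz(c,*ce,z); k=rc(q)
                if .44<k[1]<.51 and -.3<k[0]<.0: print(n,nm,s,k)
E
python3 - <<'E'
from h import *
o=status(); print('tool z',R.from_quat(o['ee_rot']).as_matrix()[:,2])
look()
w=snap('wrist','w4.png')
p0=np.array([.4316,.3261]);print('p0',rc(p0),'w2',rc(np.array([.4393,.2846])))
E
```

```text
t 8.5667 along,across (-0.2378, 0.4804) z 0.1254 F along 0.47 Fz 0.03
tool z [-0.03751991 -0.03356415 -0.99873205]
top btn [280, 223, 7, 8, 45] (-0.1726, 0.4841)
top clip [309, 222, 8, 7, 32] (-0.0834, 0.4657)
scene clip [330, 228, 9, 10, 49] (-0.0837, 0.4649)
p0 (-0.2428, 0.4834) w2 (-0.2006, 0.4835)
```

View pics/w4.png

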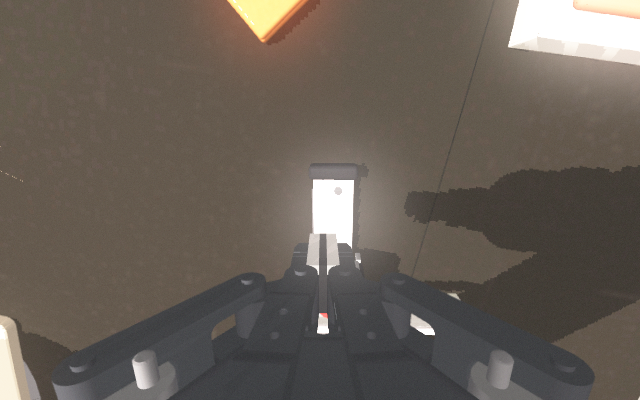

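The wrist view looks back along the rail, with the end cap at (333,170) and the fingers centred on the rail. The camera cannot see the stop in this pose, so I'll track it with the top view and the forces.

```bash
python3 -c "
from h import *
print(frac(-.235,.4835,.055),frac(-.205,.4835,.055),frac(-.1,.4835,.055))"
```

```text
[-0.0025  0.016   0.174 ] [-0.0775  0.0164  0.1761] [-0.3399  0.0176  0.1833]
```

```bash
python3 -m crank '[[0,0.016,0.06,0],[0,0.016,0.12,0],[0,0.016,0.174,0],[0,0.016,0.174,0],[0,0.016,0.174,0]]'
python3 -m crank '[[-0.02,0,0,0],[-0.04,0,0.001,0],[-0.06,0,0.001,0],[-0.075,0,0.002,0],[-0.075,0,0.002,0]]'
python3 -c "
from h import *
status();look();print(frac(-.15,.4835,.055))"
```

```text
clock: 9.18
position: [0.4326, 0.3189, 0.0546]
ee_rot: [0.641, 0.767, -0.027, -0.003]
ft_force: [-0.3, -0.4, 0.2]
grip_width: 0.001
grasp_force: 0.0
clock: 9.6
position: [0.439, 0.288, 0.0556]
ee_rot: [0.642, 0.766, -0.025, -0.003]
ft_force: [0.8, -1.0, 0.1]
grip_width: 0.005
grasp_force: 0.0
t 9.6 along,across (-0.2041, 0.4838) z 0.0556 F along 1.14 Fz 0.15
wrist btn [318, 313, 10, 7, 50] (-0.1823, 0.4836)
top clip [309, 223, 8, 6, 30] (-0.0838, 0.4655)
scene clip [330, 228, 9, 10, 49] (-0.0837, 0.4649)
[-0.1404  0.0007  0.0043]
```

```bash
python3 -m crank '[[-0.015,0,0,0],[-0.03,0,0.001,0],[-0.045,0,0.001,0],[-0.06,0,0.002,0],[-0.07,0,0.002,0]]'
python3 -m crank '[[-0.015,0,0,0],[-0.03,0,0.001,0],[-0.045,0,0.001,0],[-0.06,0,0.002,0],[-0.07,0,0.002,0]]'
python3 -c "
from h import *
status();snap('scene','s5.png');c=snap('top');look()
s=cv2.imread('pics/s5.png')[165:285,265:385];t=c['color'][180:250,250:390][:,:,::-1]
w=np.zeros((350+240,800,3),np.uint8);w[:480,:480]=cv2.resize(s,None,fx=4,fy=4,interpolation=2);w[:160,480:800]=cv2.resize(t,(320,160),interpolation=2);cv2.imwrite('pics/c5.png',w)"
```

```text
clock: 10.17
position: [0.4434, 0.2613, 0.0549]
ee_rot: [0.641, 0.767, -0.026, -0.003]
ft_force: [0.5, 1.2, -0.2]
grip_width: -0.003
grasp_force: 0.7
clock: 10.58
position: [0.4484, 0.2338, 0.0549]
ee_rot: [0.641, 0.767, -0.026, -0.003]
ft_force: [-0.3, 1.3, -0.7]
grip_width: -0.0
grasp_force: 0.7
t 10.5833 along,across (-0.149, 0.4832) z 0.0549 F along -1.3 Fz -0.66
wrist btn [317, 313, 12, 21, 202] (-0.1232, 0.483)
top clip [308, 222, 9, 7, 32] (-0.0834, 0.4657)
scene btn [321, 227, 4, 5, 16] (-0.1232, 0.4761)
```

View pics/c5.png

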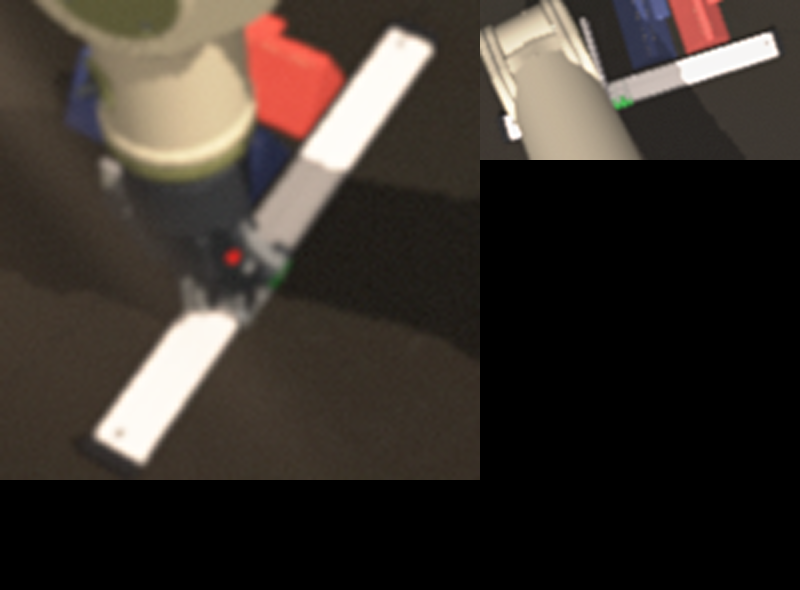

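The crop shows the gripper behind the stop, with the button visible at scene pixel (322,229) and the cases undisturbed. From here I step by force.

```bash
python3 -m crank '[[-0.013,0,0,0],[-0.026,0,0.001,0],[-0.038,0,0.001,0],[-0.05,0,0.001,0],[-0.05,0,0.001,0]]' | grep -E 'pos|ft'
python3 -m crank '[[-0.005,0,0,0],[-0.005,0,0,0]]'| grep -E 'pos|ft'
python3 -m crank '[[-0.005,0,0,0],[-0.005,0,0,0]]'| grep -E 'pos|ft'
python3 -m crank '[[-0.005,0,0,0],[-0.005,0,0,0]]'| grep -E 'pos|ft'
python3 -c "
from h import *
status();look()"
```

```text
position: [0.452, 0.2136, 0.0551]
ft_force: [0.6, -0.6, 0.3]
position: [0.4521, 0.2126, 0.0551]
ft_force: [0.8, 0.4, -0.0]
position: [0.4524, 0.211, 0.0552]
ft_force: [0.0, 1.0, 0.0]
position: [0.4528, 0.2089, 0.0552]
ft_force: [0.3, 0.4, 0.7]
t 11.75 along,across (-0.1237, 0.4831) z 0.0552 F along -0.37 Fz 0.65
wrist btn [317, 313, 12, 21, 200] (-0.0978, 0.483)
```

```bash
for i in 1; do python3 -m crank '[[-0.005,0,0,0],[-0.005,0,0,0]]'| grep -E 'pos|ft'; done
python3 -m crank '[[-0.004,0,0,0],[-0.004,0,0,0]]'| grep -E 'pos|ft'
python3 -m crank '[[-0.004,0,0,0],[-0.004,0,0,0]]'| grep -E 'pos|ft'
python3 -m crank '[[-0.004,0,0,0],[-0.004,0,0,0]]'| grep -E 'pos|ft'
```

```text
position: [0.4531, 0.2076, 0.0553]
ft_force: [-0.6, 2.7, -0.7]
position: [0.4533, 0.206, 0.0553]
ft_force: [0.2, 3.7, -2.1]
position: [0.4538, 0.2036, 0.0554]
ft_force: [-0.8, 1.2, -1.6]
position: [0.4541, 0.2015, 0.0554]
ft_force: [-0.3, -0.1, -0.1]
```

```bash
python3 -c "
from h import *
status();look()"
python3 -m crank '[[-0.003,0,0,0],[-0.003,0,0,0]]'| grep -E 'pos|ft'
python3 -c "
from h import *
status();look()"
```

```text
t 12.5667 along,across (-0.1162, 0.483) z 0.0554 F along 0.02 Fz -0.09
wrist btn [317, 313, 12, 21, 200] (-0.0901, 0.4829)
position: [0.4543, 0.2009, 0.0554]
ft_force: [-0.3, -0.5, -0.6]
t 12.8833 along,across (-0.1156, 0.4831) z 0.0554 F along 0.4 Fz -0.6
wrist btn [317, 314, 12, 20, 192] (-0.0891, 0.4829)
```

```bash
python3 -m crank '[[-0.003,0,0,0],[-0.003,0,0,0]]'| grep -E 'pos|ft'
python3 -c "
from h import *
status();look()"
python3 -m crank '[[-0.003,0,0,0],[-0.003,0,0,0]]'| grep -E 'pos|ft'
python3 -c "
from h import *
status();look()"
```

```text
position: [0.4544, 0.1998, 0.0555]
ft_force: [-0.3, -0.8, 0.2]
t 13.2 along,across (-0.1145, 0.4831) z 0.0555 F along 0.75 Fz 0.2
wrist btn [317, 313, 12, 21, 197] (-0.0882, 0.4829)
position: [0.4547, 0.1987, 0.0555]
ft_force: [-0.2, 0.6, -0.1]
t 13.5167 along,across (-0.1133, 0.483) z 0.0555 F along -0.67 Fz -0.12
wrist btn [317, 313, 12, 21, 199] (-0.0871, 0.4829)
```

```bash
python3 -m crank '[[0.02,0,0,0],[0.06,0,-0.01,0],[0.1,0,-0.06,0],[0.1,0,-0.15,0],[0.1,0,-0.22,0]]'| grep -E 'pos|ft'
python3 -m crank '[[0.1,0,0,0],[0.2,0,0,0],[0.3,0,0,0],[0.3,0,0,0]]'| grep -E 'pos|ft'
python3 - <<'E'
from h import *
status();look()
c=snap('scene');print([ (s,ce,rc(onz(c,*ce,.064))) for s,ce in blobs(c,(0,130,90),(9,255,255),30)[1]])
c=snap('top');print([ (s,ce,rc(onz(c,*ce,.064))) for s,ce in blobs(c,(0,130,90),(9,255,255),15)[1]])
E
```

```text
position: [0.4504, 0.2428, 0.1437]
ft_force: [0.7, 1.6, 0.0]
position: [0.4252, 0.3688, 0.1384]
ft_force: [0.0, 0.9, 0.4]
t 14.4167 along,across (-0.286, 0.4848) z 0.1384 F along -0.9 Fz 0.43
top btn [306, 215, 7, 7, 40] (-0.0859, 0.4842)
scene btn [323, 214, 10, 10, 67] (-0.0877, 0.4825)
[([298, 164, 54, 36, 1059], [326.0, 179.8], (0.0274, 0.5564)), ([323, 214, 10, 9, 66], [327.5, 218.3], (-0.0875, 0.4827))]
[([326, 152, 33, 52, 1028], [342.3, 177.3], (0.0569, 0.5791)), ([195, 172, 17, 19, 97], [203.2, 178.2], (-0.38, 0.7164)), ([306, 215, 7, 7, 39], [309.1, 218.1], (-0.0863, 0.4839)), ([47, 381, 30, 19, 339], [64.1, 391.7], (-0.9979, 0.1856))]
```

Both views put the stop's mark within about 1.5 mm of the clip (top +1.4 mm, scene +0.1 mm). The force rose to 3.7 N over the bar and then fell to zero, so the stop is in the notch. Next I go above the button.

```bash
python3 -c "
from h import *
print(frac(-.0895,.4837,.115))"
```

```text
[-0.4616 -0.0044  0.0732]
```

```bash
python3 -m crank '[[-0.1,0,0,0],[-0.2,0,0,0],[-0.3,0,0.01,0],[-0.4,-0.002,0.02,0],[-0.462,-0.004,0.03,0]]'| grep -E 'pos|ft'
python3 -m crank '[[0,0,0,0],[0,0,0.02,0],[0,0,0.043,0],[0,0,0.043,0]]'| grep -E 'pos|ft'
python3 -c "
from h import *
status();print(frac(-.0895,.4837,.09),frac(-.0895,.4837,.078))"
```

```text
position: [0.4609, 0.1714, 0.1324]
ft_force: [-0.5, -1.5, 0.7]
position: [0.4585, 0.1768, 0.113]
ft_force: [-1.6, 0.5, -0.2]
t 15.4167 along,across (-0.0911, 0.4828) z 0.113 F along -0.76 Fz -0.2
[-0.0025  0.0048  0.0575] [-0.0016  0.0062  0.0875]
```

```bash
python3 -m crank '[[-0.001,0.003,0.03,0],[-0.002,0.004,0.055,0],[-0.002,0.004,0.058,0],[-0.002,0.004,0.058,0]]'| grep -E 'pos|ft'
python3 -m crank '[[0,0,0.006,0],[0,0,0.012,0],[0,0,0.012,0]]'| grep -E 'pos|ft'
python3 -m crank '[[0,0,0.006,0],[0,0,0.006,0]]'| grep -E 'pos|ft'
python3 -c "
from h import *
status()"
```

```text
position: [0.46, 0.1747, 0.0907]
ft_force: [-0.1, 0.3, 0.2]
position: [0.4603, 0.1748, 0.0868]
ft_force: [-0.4, 0.6, 0.4]
position: [0.4605, 0.1749, 0.0846]
ft_force: [1.0, -0.8, 1.3]
t 16.1667 along,across (-0.0889, 0.4845) z 0.0846 F along 0.96 Fz 1.34
```

Contact is near z 0.085, as expected. Pressing down.

```bash
python3 -m crank '[[0,0,0.005,0],[0,0,0.01,0],[0,0,0.01,0]]'| grep -E 'pos|ft'
python3 -m crank '[[0,0,0.005,0],[0,0,0.008,0],[0,0,0.008,0]]'| grep -E 'pos|ft'
python3 -m crank '[[0,0,0.004,0],[0,0,0.004,0]]'| grep -E 'pos|ft'
```

```text
position: [0.4604, 0.1747, 0.0805]
ft_force: [0.4, 0.7, 2.2]
position: [0.4605, 0.1748, 0.0781]
ft_force: [-1.8, 0.3, 12.3]
position: [0.4608, 0.175, 0.0778]
ft_force: [-7.1, -0.6, 29.6]
```

The button bottomed out at z 0.078 as predicted, and the force climbed to 30 N. I hold briefly, then lift off.

```bash
python3 -m crank '[[0,0,-0.004,0],[0,0,-0.004,0],[0,0,-0.004,0],[0,0,-0.004,0]]'| grep -E 'pos|ft'
python3 -m crank '[[0,0,-0.02,0],[0,0,-0.06,0],[0,0,-0.12,0],[0,0,-0.2,0],[0.05,0,-0.25,0]]'| grep -E 'pos|ft'
python3 -m crank '[[0.1,0,0,0],[0.2,0,0,0],[0.3,0,0,0],[0.4,0,0,0],[0.45,0,0,0]]'| grep -E 'pos|ft'
python3 - <<'E'
from h import *
status()
for z in(.058,.064):
  for n in('top','scene'):
    c=snap(n)
    for nm,lo,hi,zz in(('btn',(0,130,90),(9,255,255),z),('clip',(45,80,60),(85,255,255),.01)):
      for s,ce in blobs(c,lo,hi)[1]:
        k=rc(onz(c,*ce,zz))
        if .44<k[1]<.51 and -.3<k[0]<0: print(n,nm,s,ce,k)
E
```

```text
position: [0.4605, 0.1748, 0.0781]
ft_force: [-2.3, 0.9, 13.0]
position: [0.4615, 0.194, 0.1792]
ft_force: [2.1, 0.2, -0.5]
position: [0.4254, 0.3796, 0.1711]
ft_force: [-0.9, -0.1, 0.3]
t 18.0 along,across (-0.2965, 0.4869) z 0.1711 F along -0.1 Fz 0.27
top btn [306, 215, 7, 7, 39] [309.1, 218.1] (-0.0863, 0.4848)
scene btn [323, 216, 10, 8, 57] [327.6, 219.2] (-0.0861, 0.4831)
top btn [306, 215, 7, 7, 39] [309.1, 218.1] (-0.0863, 0.4839)
scene btn [323, 216, 10, 8, 58] [327.6, 219.2] (-0.0898, 0.4809)
```

```bash
python3 -m crank '[[0,0,0,0],[0,0,0,0]]' | grep ft; python3 -c "
from h import *
print(manip.hand_in())"
```

```text
ft_force: [-0.8, -0.8, 0.7]
the job is handed in; nothing more can be done
None
```

The stop is pushed into the notch, the red lock button is pressed fully down, the gripper is clear of everything, and the job is handed in at about 18 s; hand-in gave no verdict, and joint 7 briefly touched its -2.6 rad limit (read -2.6004).

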